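# Spacers, shaft flat and pulley on a rotator gearbox

### The arm

A 6-joint arm with a two-finger parallel gripper is mounted at the origin on the work surface. World frame = base frame: x ahead of the robot, y to its left, z up, the work surface at z = 0. Lengths are in m, angles in rad, forces in N, time in s.
With the tool pointing down it reaches from about 0.35 to 0.85 m from the base axis. Payload 8.1 kg.
Tool frame: the origin (TCP) lies on the centre line of the jaws, within the pads' length; the fingertips stand 22 mm ahead of it and the grasp point (between the pads) lies 3 mm ahead of it; z points along the fingers, y is the line along which they close (so a half turn about z gives the same grasp; the last joint's range is limited). The gripper opens to 93 mm and grips with 3 to 60 N. Pads are 15 mm wide; open, the fingers measure 128 mm over their backs; the gripper's body (75 mm by 188 mm) begins 65 mm behind the grasp point.
Start: joints at [-1.358, 0.13, 1.488, -0, 1.523, -0.085], TCP at [0.176, -0.574, 0.219] pointing down, gripper open.
Joint ranges: [-2.96, 2.96], [-0.89, 2.26], [0.02, 2.5], [-1.34, 4.48], [0, 2.73], [-2.66, 2.66]. Speed limits (rad/s): [2.39, 2.39, 2.79, 3.14, 3.14, 3.14].

### API

Orientations are given as a rotation vector (axis times angle).
In Python, from plant import robot, workorder, read_camera gives the robot as it stands (robot), with the cameras as plain functions and the job (workorder).
- The arm moves only by the shell command python3 inch.py [FORCE], which reads ROWS from standard input. ROWS is a JSON list of rows, 1 to 20 of them, each of 5 numbers: the finger opening in m, then dx, dy, dz in shares of the most that a row can go, 1 being 50 mm, then a turn about the tool's z in shares of 2 rad (1.0 is 2 rad); each row shifts and turns the commanded pose from where the row before left it, along the tool's axes as they then stand; what a row does not reach is not made up. A row lasts 1/10 s, in which the tool goes at most 0.05 m and 0.15 rad, less where a joint would pass 70% of its speed; a pose out of reach is approached as far as the arm can. The fingers move at their own pace and stop on an object; FORCE is the grip in N (left out, the last holds). Time passes only in rows, so rows that do not move let the fingers close. It prints the time, the measured TCP pose, the force, the opening and the grip force at its end. A shift or turn number past 1, either way, is cut back to 1. Input that does not fit is refused with a message, and nothing moves.
- robot.read_state(): the state, without advancing time (a new reading comes with each control period).
- read_camera(name): name is "scene" or "top" or "wrist"; returns a dict with "image" (384x512x3 uint8, red, green, blue), "fx", "fy", "cx", "cy" (pixels), "R" (3x3) and "t" (3): a world point X has camera coordinates R X + t. Camera axes: x right, y down, z forward; pixel columns grow to the right and rows downward; lengths in m; the calibration is good to about 2 mm. A picture is of the moment at which its call begins. There is no depth.
- workorder.close_job(): hands the job in; it is judged then, once.
The state is a dict: "t": time; "q": joint angles; "dq": joint speeds; "joint_torque": joint torques, N m; "tool_pos": TCP position; "orientation": TCP orientation; "force": force on the tool from outside, world axes, zero at the start; "wrist_torque": the same for the moment, N m; "opening": finger opening in m; "gripper_force": force on a finger pad.
Only numpy, scipy, OpenCV 4.12 (cv2) and the standard library are available. Lean on these libraries where they do the work, as an engineer would, in place of code of your own. Each camera call takes 0.05 s, during which the arm holds its last target. There are 200 camera calls.

### The job

Get the rotator gearbox ready for its pulley's set screw to be tightened: slip exactly two of the three brass spacer rings over the upright shaft so that they lie on the black spring washer, and turn the shaft, feeling with the fingers for its two flats, so that a flat faces the red mark on the gearbox. Then fit the pulley over the shaft with its brass set screw on that flat, pointing to the red mark, and push it down against the spring until it will go no further. Finish while still gripping the pulley and holding it down there - do not let go - and leave the third spacer off the gearbox and the other things on the bench where they are.

Things in the scene. Friction and masses are not known exactly. Their poses are not given: they have to be found in the camera images.
- gearbox: grey gearbox fixed to the bench, 130 x 110 mm, top at 45 mm (foot plate 150 x 130 mm, 6 mm thick; dark motor can, 42 mm diameter, sticks out 65 mm to +x, below the top). Origin at bench level on the vertical axis of the shaft. The red mark is on its -x side: 'towards the red mark' is this body's -x direction
- shaft_top (a point): point on the shaft's axis, level with its top, 110 mm above the bench (axes are the gearbox's, they do not turn with the shaft). Steel shaft 24 mm diameter with two oppopoint flats along its whole length: 16 mm across flats, each 18 mm wide; top 4 mm is 1 mm smaller all round. Turns without limit, takes about 0.08 N m, stays where left; its angle is not told, starts 0.45 to 1.57 rad off
- red_mark (a point): red stripe on the gearbox's top, 50 mm from the shaft axis towards -x. A flat faces it when the flats are square to the gearbox's x axis. How to feel the flats: closed fingers at angle a from square to the flats stand 24*cos(0.841-a) mm apart for a up to 0.841 rad (16 mm at a = 0), 24 mm beyond
- spring_washer (a joint): how far the black spring washer around the foot of the shaft is pushed down, m: 0 at rest, 0.008 at its stop. The washer is a ring, 44 mm outside, 29 mm hole, its top 62 mm above the bench at rest; the spring pushes up with 5 N at rest and 9 N at the stop
- pulley: loose aluminium pulley, axis upright, about 180 g; origin at the centre of its underside. Grooved rim 68 mm diameter, 14 mm tall; above it a flat-sided hub, 36 mm along x, 40 mm along y, up to 38 mm above the underside: grip the hub across y, fingertips above the rim. With two spacers under it and the washer at its stop, its underside is 70 mm above the bench
- bore (a point): centre of the mouth of the pulley's bore, on its axis at the top of the hub, 38 mm above the underside. The bore goes right through, 19 mm along x by 27 mm along y: it passes over the shaft (1.5 mm play each side) only when the pulley's x axis is square to the shaft's flats within about 10 degrees
- set_screw (a point): the brass head (9 mm diameter, brass stripe on the hub top above it) of the set screw in the middle of the pulley hub's -x face: 22 mm from the pulley's axis towards its -x, 26 mm above its underside
- mat: thin blue mat fixed to the bench, 230 x 100 x 3 mm, origin at the centre of its underside; the spacers start on it, in a row along its x
- spacer0: brass spacer ring lying flat, outer diameter 40 mm, hole 30 mm, 8 mm thick, 30 g; origin at the centre of its underside. The three are alike; any two will do. They start on the mat, at least 60 mm apart (centres), and can be gripped across the outside
- spacer1: brass spacer ring lying flat, outer diameter 40 mm, hole 30 mm, 8 mm thick, 30 g; origin at the centre of its underside. The three are alike; any two will do. They start on the mat, at least 60 mm apart (centres), and can be gripped across the outside
- spacer2: brass spacer ring lying flat, outer diameter 40 mm, hole 30 mm, 8 mm thick, 30 g; origin at the centre of its underside. The three are alike; any two will do. They start on the mat, at least 60 mm apart (centres), and can be gripped across the outside
- bottle: bystander, leave alone: red plastic bottle, 72 mm diameter, 210 mm tall, standing; origin at the centre of its underside
- screwdriver: bystander, leave alone: screwdriver, yellow handle, 180 mm long, lying along its x; origin under its middle
- capacitor: bystander, leave alone: blue can capacitor, 35 mm diameter, 45 mm tall, standing; origin at the centre of its underside
- transformer: bystander, leave alone: small transformer, 50 x 52 x 40 mm, dark core with yellow winding; origin at the centre of its underside
- heatsink: bystander, leave alone: finned aluminium heat sink, 90 x 60 x 35 mm; origin at the centre of its underside
- multimeter: bystander, leave alone: yellow and black multimeter lying flat, 150 x 80 x 40 mm; origin at the centre of its underside
- spool: bystander, leave alone: grey spool, 60 mm diameter, 40 mm tall, standing; origin at the centre of its underside

How it is judged:
By the outcome, as a careful person would: the job done as asked, in the order asked, and still so for the second after the job is handed in, while the arm keeps its last pose, push and grip.
It also fails if it takes over 72 s, if anything falls off the work surface, if the arm or the gripper's body presses on something with over 40 N, if the wrist force passes 120 N, or if a joint passes its speed limit or range.

## Working session

There is one attempt and no reset: what is moved stays moved. The work goes in short steps, Python scripts to look and compute and a shell command to move; the robot and the scene stay as the last step left them, time stands still between calls to the robot, and variables do not carry over. Pictures are saved under pics/ and viewed, at most 10 in all, crops included, and the job is handed in when it is done.

```bash
ls; mkdir -p pics; python3 - <<'E'
from plant import robot, workorder, read_camera
import cv2,pickle
d={}
for n in("top","scene","wrist"):
    c=read_camera(n);d[n]=c
    cv2.imwrite(f"pics/{n}0.png",c["image"][:,:,::-1])
    print(n,c["fx"],c["cx"],c["cy"],c["R"],c["t"])
pickle.dump(d,open("c0.pkl","wb"))
s=robot.read_state();print(s)
E
```

```text
inch.py
pics
plant.py
top 486.44439683601564 250.7669210595484 199.34281501479796 [[-0.02129557 -0.99976582 -0.00384681]
 [-0.99141729  0.02161385 -0.12893638]
 [ 0.12898933  0.00106802 -0.99164541]] [0.0425074  0.56292556 1.60186181]
scene 363.3905087109706 249.6294084393167 195.70178428281764 [[ 0.70246791  0.71170111  0.00451277]
 [ 0.51380397 -0.50273019 -0.69517468]
 [-0.49248788  0.49065658 -0.71882668]] [-0.44327404 -0.20136056  1.32769127]
wrist 328.71119795320305 257.5223777985004 189.0163981689855 [[ 0.29243438 -0.95628511 -0.00095695]
 [-0.91210966 -0.27922577  0.30014818]
 [-0.28729445 -0.0869008  -0.95389211]] [-0.59920574 -0.03487725  0.39039234]
{'t': 0.15, 'q': array([-1.35838644e+00,  1.31007418e-01,  1.48905333e+00,  3.13989969e-05,
        1.52300808e+00, -8.54079484e-02]), 'dq': array([-1.56484707e-03, -3.25809814e-03, -3.16903627e-03,  4.80748528e-04,
       -7.05829790e-04, -9.91773989e-05]), 'joint_torque': array([-8.33179456e-06, -5.60477078e+01, -4.92334914e+01,  7.67272012e-02,
        3.06307117e-02, -1.03012246e-04]), 'tool_pos': array([ 0.17599299, -0.57313346,  0.21800335]), 'orientation': array([-3.10536783e+00, -4.65862986e-01,  9.79348534e-05]), 'force': array([ 0.11575833, -0.42536795, -0.16935074]), 'wrist_torque': array([-0.02430796, -0.01518229, -0.02108191]), 'gripper_force': 0.0, 'opening': 0.0928806131851965}
```

View pics/top0.png

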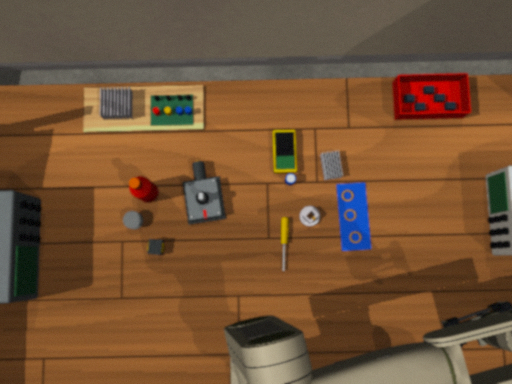

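View pics/scene0.png

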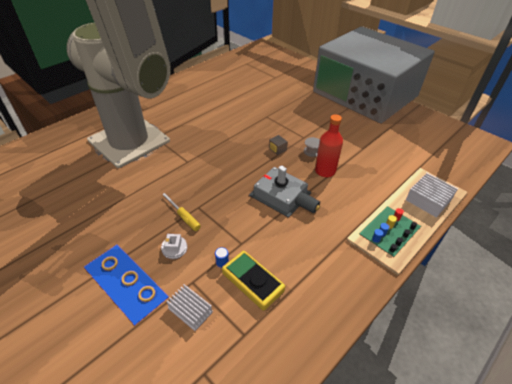

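The top view shows the gearbox at about (204,198) with its red mark below at (205,213). The pulley is at (310,216), and the spacers sit at (348,195), (350,215) and (355,237) on the mat. The scene view agrees.

```bash
cat > h.py <<'E'
import numpy as np,cv2,pickle
def ray(c,u,v,z):
    R,t=c["R"],c["t"];o=-R.T@t
    d=R.T@np.array([(u-c["cx"])/c["fx"],(v-c["cy"])/c["fy"],1]);return o+d*(z-o[2])/d[2]
def proj(c,X):
    p=c["R"]@np.asarray(X)+c["t"];return c["fx"]*p[0]/p[2]+c["cx"],c["fy"]*p[1]/p[2]+c["cy"]
def hsv(c):return cv2.cvtColor(c["image"],cv2.COLOR_RGB2HSV)
def blobs(m,amin=5):
    n,l,s,ce=cv2.connectedComponentsWithStats(m.astype(np.uint8));return [(s[i,4],ce[i],s[i,:4],l==i) for i in range(1,n) if s[i,4]>=amin]
def tool(X,s):  # world delta to tool axes
    R=cv2.Rodrigues(np.array(s["orientation"]))[0];return R.T@(np.asarray(X)-s["tool_pos"])
E
python3 - <<'E'
from h import *
d=pickle.load(open("c0.pkl","rb"))
c=d["top"];H=hsv(c)
mat=(abs(H[...,0].astype(int)-110)<10)&(H[...,1]>150)&(H[...,2]>100)
for a,ce,bb,m in blobs(mat,200):
    cs=cv2.findContours(m.astype(np.uint8),0,2)[0][0];r=cv2.minAreaRect(cs);print("mat",a,r,ray(c,*r[0],.003))
    box=cv2.boxPoints(r);print([ray(c,*p,.003)[:2].round(3) for p in box])
    hull=np.zeros(m.shape,np.uint8);cv2.fillConvexPoly(hull,cv2.convexHull(cs),1)
    for a2,ce2,bb2,m2 in blobs((hull>0)&~m,15):
        (x,y),r2=cv2.minEnclosingCircle(cv2.findContours(m2.astype(np.uint8),0,2)[0][0]);print(" sp",a2,ce2,bb2,ray(c,*ce2,.011).round(4),(x,y),r2)
red=((H[...,0]<8)|(H[...,0]>172))&(H[...,1]>150)&(H[...,2]>80)
for a,ce,bb,m in blobs(red,4): print("red",a,ce,bb,ray(c,*ce,.045).round(4))
big=np.hstack([cv2.resize(c["image"][150:235,165:245],None,fx=5,fy=5,interpolation=2),cv2.resize(c["image"][175:260,275:355],None,fx=5,fy=5,interpolation=2)])
cv2.imwrite("pics/crop0.png",big[:,:,::-1])
E
```

```text
mat 1432 ((353.3586730957031, 216.30345153808594), (66.27029418945312, 28.235464096069336), 85.2363510131836) [ 0.50195751 -0.31905903  0.003     ]
[array([ 0.613, -0.266]), array([ 0.619, -0.364]), array([ 0.392, -0.371]), array([ 0.387, -0.275])]
 sp 139 [347.00719424 195.1294964 ] [341 189  13  13] [ 0.5744 -0.2992  0.011 ] (347.0, 195.25) 6.600289344787598
 sp 137 [349.87591241 214.7810219 ] [344 209  13  13] [ 0.5067 -0.3058  0.011 ] (349.8793029785156, 214.7413787841797) 6.534790515899658
 sp 141 [355.         236.87234043] [349 231  13  13] [ 0.4313 -0.3195  0.011 ] (355.0, 236.75) 6.600289344787598
red 2906 [431.6145905   95.54748796] [392  73  80  47] [ 0.9091 -0.5995  0.045 ]
red 43 [155.51162791 110.37209302] [152 107   8   8] [0.8778 0.3509 0.045 ]
red 302 [141.65231788 188.82119205] [129 176  23  26] [0.6063 0.3965 0.045 ]
red 17 [204.58823529 213.05882353] [203 210   4   7] [0.5198 0.1855 0.045 ]
```

View pics/crop0.png

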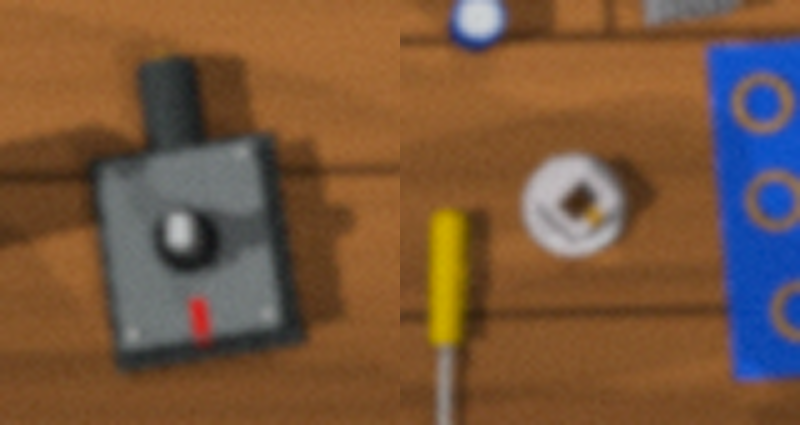

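The zoomed crop shows the red mark about 7° off image-down, so gearbox yaw is about +0.12. The pulley's brass stripe is to the lower right of its bore, so pulley yaw is about 55°. Next I move over the far spacer and refine with the wrist camera.

Units first: shifts go in shares of 50 mm and turns go in shares of 2 rad. So 0.04 m is 0.8, 0.035 m is 0.7, 0.15 rad is 0.075.

```bash
echo '[[0.06, 0, 0, 0, 0.075], [0.06, 0, 0, 0, 0.0735], [0.06, 0.8, -0.54, 0, 0], [0.06, 0.8, -0.54, 0, 0], [0.06, 0.8, -0.54, 0, 0], [0.06, 0.8, -0.54, 0, 0], [0.06, 0.8, -0.54, 0, 0], [0.06, 0.8, -0.54, 0.2, 0], [0.06, 0.8, -0.54, 0.2, 0], [0.06, 0.8, -0.54, 0.2, 0], [0.06, 0.8, -0.54, 0.2, 0], [0.06, 0.7, -0.54, 0.2, 0], [0.06, 0, 0, 0, 0]]' | python3 inch.py 20
python3 - <<'E'
from h import *
from plant import robot, workorder, read_camera
c=read_camera("wrist");s=robot.read_state();pickle.dump((c,s),open("w1.pkl","wb"))
print(s["t"],s["q"].round(3),s["tool_pos"].round(4),s["orientation"].round(4))
cv2.imwrite("pics/w1.png",c["image"][:,:,::-1])
H=hsv(c)
mat=(abs(H[...,0].astype(int)-110)<10)&(H[...,1]>150)&(H[...,2]>80)
m=max(blobs(mat,200),key=lambda b:b[0])[3]
cs=max(cv2.findContours(m.astype(np.uint8),0,2)[0],key=len);hull=np.zeros(m.shape,np.uint8);cv2.fillConvexPoly(hull,cv2.convexHull(cs),1)
for a,ce,bb,m2 in blobs((hull>0)&~m,100):
    e=cv2.fitEllipse(cv2.findContours(m2.astype(np.uint8),0,2)[0][0]);p=ray(c,*e[0],.011);print(a,bb,e,p.round(4),tool(p,s).round(4))
E
```

```text
t: 1.45
tool_pos: [0.5735, -0.2982, 0.166]
orientation: [-3.138, -0.009, 0.003]
force: [-1.1, -0.1, -0.8]
opening: 0.0597
gripper_force: 0.0
1.5 [-0.563  0.284  1.409  0.     1.452  1.003] [ 0.5719 -0.3004  0.1669] [-3.1397 -0.0078  0.0037]
1251 [241 151  40  40] ((260.8424072265625, 170.18801879882812), (38.71511459350586, 39.56660461425781), 173.3506622314453) [ 0.5757 -0.3013  0.011 ] [0.0042 0.0012 0.1558]
1086 [248 213  37  37] ((266.05609130859375, 230.65768432617188), (36.107723236083984, 36.83829879760742), 88.0870361328125) [ 0.5097 -0.3073  0.011 ] [-0.0619  0.0069  0.156 ]
527 [311 228  13  61] ((318.9700622558594, 253.84274291992188), (14.232065200805664, 58.23727035522461), 174.5721435546875) [ 0.4825 -0.3652  0.011 ] [-0.0893  0.0646  0.1559]
950 [260 274  36  35] ((277.23480224609375, 291.00726318359375), (33.18177795410156, 34.81031799316406), 94.9542236328125) [ 0.4353 -0.3209  0.011 ] [-0.1364  0.0201  0.1561]
```

View pics/w1.png

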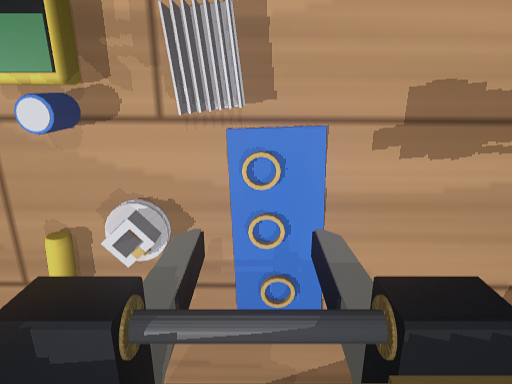

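The wrist view shows the spacers at (261,170), (266,231) and (277,291). The fingers straddle x≈258, and the pulley's stripe is at (138,252). I'll descend on the first spacer.

Scaled: 0.04 m is 0.8, 0.02 m is 0.4.

```bash
echo '[[0.06, 0.08, 0.02, 0, 0], [0.06, 0, 0, 0.8, 0], [0.06, 0, 0, 0.8, 0], [0.06, 0, 0, 0.8, 0], [0.06, 0, 0, 0.4, 0], [0.06, 0, 0, 0, 0], [0.06, 0, 0, 0, 0]]' | python3 inch.py 20
python3 -c "
from plant import robot, workorder, read_camera
s=robot.read_state();print(s['tool_pos'],s['force'],s['orientation'])"
```

```text
t: 2.2
tool_pos: [0.5745, -0.3056, 0.0298]
orientation: [3.141, -0.001, 0.001]
force: [-0.1, 0.4, 0.2]
opening: 0.0598
gripper_force: 0.0
[ 0.5745464  -0.30563182  0.02981888] [-0.14134348  0.37439726  0.15614039] [ 3.14110357e+00 -1.30263490e-03  6.55845195e-04]
```

Scaled: -0.004 m is -0.08, 0.003 m is 0.06.

```bash
echo '[[0.06, 0.02, -0.08, 0.06, 0], [0.06, 0, 0, 0, 0], [0.03, 0, 0, 0, 0], [0.03, 0, 0, 0, 0], [0.03, 0, 0, 0, 0], [0.03, 0, 0, 0, 0], [0.03, 0, 0, 0, 0]]' | python3 inch.py 20
```

```text
t: 2.9
tool_pos: [0.5759, -0.3002, 0.0258]
orientation: [-3.142, -0.001, 0.0]
force: [0.2, -0.0, 0.0]
opening: 0.0308
gripper_force: 0.0
```

```bash
python3 - <<'E'
from h import *
from plant import robot, workorder, read_camera
c=read_camera("wrist");s=robot.read_state();print(s["tool_pos"],s["opening"],s["gripper_force"])
print(proj(c,s["tool_pos"]),proj(c,s["tool_pos"]-[0,0,.022]))
cv2.imwrite("pics/w2.png",c["image"][:,:,::-1])
E
```

```text
[ 0.5758319  -0.30025794  0.02580046] 0.030611434625003105 0.0
(np.float64(257.18748486494536), np.float64(243.42934916726807)) (np.float64(257.20349539042155), np.float64(227.09575887020918))
```

View pics/w2.png

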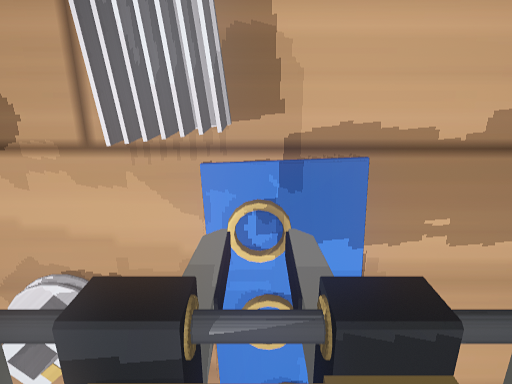

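The fingers appear to end around TCP level, at row 232 beside the ring, and they closed above it with no contact. I'll reopen and feel downward in small steps.

Scaled: 0.002 m is 0.04.

```bash
echo '[[0.06, 0, 0, 0, 0], [0.06, 0, 0, 0, 0], [0.06, 0, 0, 0, 0], [0.06, 0, 0, 0, 0], [0.06, 0, 0, 0.04, 0], [0.06, 0, 0, 0, 0]]' | python3 inch.py; echo '[[0.06, 0, 0, 0.04, 0], [0.06, 0, 0, 0, 0], [0.06, 0, 0, 0, 0]]' | python3 inch.py;echo '[[0.06, 0, 0, 0.04, 0], [0.06, 0, 0, 0, 0], [0.06, 0, 0, 0, 0]]' | python3 inch.py
```

```text
t: 3.55
tool_pos: [0.5756, -0.3001, 0.0235]
orientation: [-3.141, -0.001, 0.001]
force: [-0.0, 0.7, 0.1]
opening: 0.06
gripper_force: 0.0
t: 3.85
tool_pos: [0.5758, -0.3002, 0.0217]
orientation: [-3.141, -0.001, 0.0]
force: [0.1, -0.4, -0.2]
opening: 0.06
gripper_force: 0.0
t: 4.15
tool_pos: [0.5758, -0.3002, 0.0197]
orientation: [-3.141, -0.001, 0.0]
force: [-0.3, -0.9, 0.4]
opening: 0.0601
gripper_force: 0.0
```

No contact, so the tips are clearly nearer the TCP than stated. I'll keep feeling down.

Scaled: 0.002 m is 0.04.

```bash
for i in 1 2 3 4 5 6; do echo '[[0.06, 0, 0, 0.04, 0], [0.06, 0, 0, 0, 0]]' | python3 inch.py | grep -E "pos|force: \["; done
```

```text
tool_pos: [0.5757, -0.3002, 0.0175]
force: [-0.5, 0.2, 0.2]
tool_pos: [0.5757, -0.3002, 0.0155]
force: [-0.2, -0.5, -0.6]
tool_pos: [0.5757, -0.3002, 0.0135]
force: [-0.5, 0.2, -0.8]
tool_pos: [0.5756, -0.3001, 0.0115]
force: [-0.3, -1.0, -0.7]
tool_pos: [0.5757, -0.3002, 0.0095]
force: [0.4, 0.0, 0.0]
tool_pos: [0.5757, -0.3002, 0.0075]
force: [-0.4, 0.7, -0.5]
```

Scaled: 0.001 m is 0.02.

```bash
for i in 1 2 3 ; do echo '[[0.06, 0, 0, 0.02, 0], [0.06, 0, 0, 0, 0]]' | python3 inch.py | grep -E "pos|force: \["; done;  echo '[[0.03, 0, 0, 0, 0], [0.03, 0, 0, 0, 0], [0.03, 0, 0, 0, 0], [0.03, 0, 0, 0, 0], [0.03, 0, 0, 0, 0]]' | python3 inch.py 20
```

```text
tool_pos: [0.5758, -0.3002, 0.0067]
force: [-0.2, -0.7, 0.4]
tool_pos: [0.5758, -0.3002, 0.0057]
force: [-1.1, 0.6, -0.2]
tool_pos: [0.5758, -0.3002, 0.0047]
force: [-0.4, 0.3, 0.4]
t: 6.45
tool_pos: [0.5759, -0.3003, 0.0049]
orientation: [3.142, 0.001, 0.0]
force: [0.3, 0.0, -1.0]
opening: 0.0395
gripper_force: 20.0
```

Gripped at an opening of 39.5 mm. In practice the fingertips sit about 1–2 mm beyond the reported TCP. Now I lift and carry it near the gearbox.

Scaled: -0.045 m is -0.9, -0.04 m is -0.8.

```bash
echo '[[0.03, 0, 0, -0.4, 0], [0.03, 0, 0, -0.9, 0], [0.03, 0, 0, -0.9, 0], [0.03, 0, 0, -0.9, 0], [0.03, 0, 0, -0.8, 0], [0.03, -0.11, -0.8, 0, 0], [0.03, -0.11, -0.8, 0, 0], [0.03, -0.11, -0.8, 0, 0], [0.03, -0.11, -0.8, 0, 0], [0.03, -0.11, -0.8, 0, 0], [0.03, -0.11, -0.8, 0, 0], [0.03, -0.11, -0.8, 0, 0], [0.03, -0.11, -0.8, 0, 0], [0.03, -0.11, -0.8, 0, 0], [0.03, -0.11, -0.8, 0, 0], [0.03, -0.11, -0.8, 0, 0], [0.03, -0.11, -0.8, 0, 0], [0.03, 0, 0, 0, 0], [0.03, 0, 0, 0, 0], [0.03, 0, 0, 0, 0]]' | python3 inch.py 20
python3 - <<'E'
from h import *
from plant import robot, workorder, read_camera
c=read_camera("wrist");s=robot.read_state();pickle.dump((c,s),open("w3.pkl","wb"))
print(s["t"],s["q"].round(3),s["tool_pos"].round(4),s["orientation"].round(4),s["opening"],s["gripper_force"])
print(proj(c,s["tool_pos"]),proj(c,[.5694,.1915,.11]))
cv2.imwrite("pics/w3.png",c["image"][:,:,::-1])
E
```

```text
t: 8.45
tool_pos: [0.5096, 0.1789, 0.1998]
orientation: [3.141, 0.001, -0.0]
force: [-0.7, -0.6, 0.1]
opening: 0.0393
gripper_force: 20.0
8.5 [ 0.242 -0.022  1.681 -0.     1.483  1.814] [0.5097 0.1786 0.1998] [ 3.1413e+00 -6.0000e-04 -1.0000e-04] 0.03912268930035918 20.000037064310163
(np.float64(257.6620015124773), np.float64(243.28048668055868)) (np.float64(240.49318801113995), np.float64(117.99263563940947))
```

View pics/w3.png

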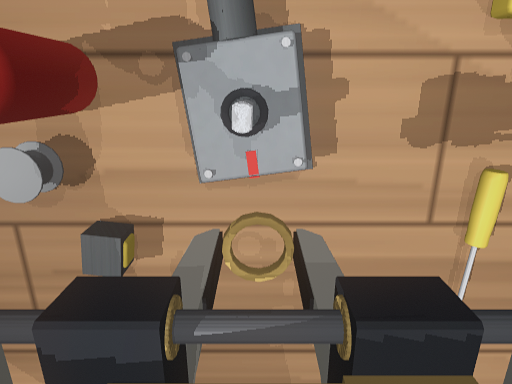

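The ring is held at (259,247). The gearbox shows its red mark at (252,162), the shaft at (242,115) and the plate screws at (186,57), (286,42), (208,174) and (298,162).

```bash
python3 - <<'E'
from h import *
c,s=pickle.load(open("w3.pkl","rb"));H=hsv(c);g=cv2.cvtColor(c["image"],7)
red=((H[...,0]<8)|(H[...,0]>172))&(H[...,1]>150)&(H[...,2]>80);red[:,:200]=0
b=max(blobs(red),key=lambda b:b[0]);r=cv2.minAreaRect(np.argwhere(b[3])[:,::-1].astype(np.float32));P=ray(c,*b[1],.045);print("red",b[0],r,P)
S=[]
for (u,v) in [(186,57),(286,42),(208,174),(298,162)]:
    w=g[v-8:v+9,u-8:u+9].astype(float);w=np.clip(w-np.median(w)-25,0,None);yy,xx=np.mgrid[-8:9,-8:9];S.append(ray(c,u+(w*xx).sum()/w.sum(),v+(w*yy).sum()/w.sum(),.046)[:2])
S=np.array(S);print(S.round(4),S.mean(0))
for a,b_ in((2,0),(3,1),(1,0),(3,2)): d=S[b_]-S[a];print(np.linalg.norm(d),np.arctan2(d[1],d[0]))
x=S[[0,1]].mean(0)-S[[2,3]].mean(0);yaw=np.arctan2(x[1],x[0]);print("yaw",yaw,"axis by red",P[:2]+.05*np.array([np.cos(yaw),np.sin(yaw)]))
br=(g>150)&(H[...,1]<40);br[:80]=0;br[150:]=0;br[:,:215]=0;br[:,270:]=0
for q in blobs(br,20):
    cs=cv2.findContours(q[3].astype(np.uint8),0,2)[0][0];print("bright",q[0],q[1],q[2],cv2.minAreaRect(cs))
    print(ray(c,*q[1],.11))
dk=(g<60);dk[:80]=0;dk[150:]=0;dk[:,:215]=0;dk[:,270:]=0
q=max(blobs(dk),key=lambda b:b[0]);cs=cv2.findContours(q[3].astype(np.uint8),0,2)[0][0];e=cv2.fitEllipse(cv2.convexHull(cs));print("washer",e,ray(c,*e[0],.062))
print(g[80:140:3,222:266:3])
E
```

```text
red 217 ((251.7999725341797, 162.0999755859375), (22.76883888244629, 9.475231170654297), 81.8698959350586) [0.52047887 0.18426132 0.045     ]
[[0.6138 0.2425]
 [0.6302 0.1535]
 [0.5089 0.2282]
 [0.5208 0.1389]] [0.56843154 0.19078611]
0.10595854108477948 0.13542300191475803
0.11032179486295021 0.1333196132767329
0.09045129153286957 1.752494873346233
0.09012258940801354 1.704235133613289
yaw 0.13435009063729222 axis by red [0.5700283  0.19095863]
bright 143 [255.73426573  82.48251748] [241  80  29   7] ((255.0, 83.0), (6.0, 28.0), 90.0)
[0.59503105 0.179876   0.11      ]
bright 1033 [238.20619555 138.08325266] [215  91  55  59] ((242.0, 120.0), (58.0, 54.0), 90.0)
[0.55416022 0.19351344 0.11      ]
bright 575 [241.51304348 117.08      ] [232 101  21  32] ((242.0, 116.5), (20.0, 31.0), 0.0)
[0.57007879 0.1907157  0.11      ]
washer ((257.6286315917969, 109.19921875), (17.864540100097656, 36.32728958129883), 169.7421112060547) [0.57268787 0.17843041 0.062     ]
[[150 150 150 147 147 148 148 149 164 163 163 163 163 163 163]
 [149 150 149 148 147 148 149 151 150 157 165 166 164 164 164]
 
[... 433 characters left out ...]
6  56]
 [ 63  61  56  68 205 220 203 209 217 216 159  86  81  54  56]
 [ 64  62  49  88 206 219 218 214 218 208 154  86  86  53  56]
 [ 65  62  49 104 194 192 223 218 225 206 132  87  85  54  56]
 [ 64  65  54 103 195 199 223 222 217 206 132  88  77  55  56]
 [ 69  66  64 110 195 197 228 217 209 205 132  83  62  56  58]
 [145  66  65  80 211 217 216 221 206 205 114  78  55  61  59]
 [167  64  66  90 221 213 225 222 214 209 116  58  65  63  56]
 [164 159  63  79 209 223 217 222 223 214  87  66  63  59 115]
 [163 153 146  61  73 224 211 219 222 109  64  64  67 115 166]
 [161 162 159 157 125  56  56  55  59  61  55 124 155 165 163]
 [160 161 163 153 153 155 158 144 135 158 155 154 158 162 163]]
```

The axis estimates agree: by red mark (0.5700, 0.1910), by shaft top (0.5701, 0.1907), by screws (0.5684, 0.1908). Yaw is 0.134.

Scaled: 0.03 m is 0.6, -0.006 m is -0.12.

```bash
echo '[[0.03, 0.6, -0.12, 0, 0], [0.03, 0.6, -0.12, 0, 0], [0.03, 0, 0, 0.6, 0], [0.03, 0, 0, 0.6, 0], [0.03, 0, 0, 0, 0], [0.03, 0, 0, 0, 0]]' | python3 inch.py 20; echo '[[0.03, 0, 0, 0.4, 0], [0.03, 0, 0, 0.4, 0], [0.03, 0, 0, 0, 0]]' | python3 inch.py
```

```text
t: 9.1
tool_pos: [0.5692, 0.1905, 0.1397]
orientation: [3.141, -0.001, -0.003]
force: [0.9, -0.2, 0.8]
opening: 0.0395
gripper_force: 20.0
t: 9.4
tool_pos: [0.5688, 0.1911, 0.0993]
orientation: [3.141, 0.0, -0.003]
force: [-0.7, 0.1, -0.0]
opening: 0.0394
gripper_force: 20.0
```

Scaled: 0.015 m is 0.3, 0.001 m is 0.02.

```bash
echo '[[0.03, 0.02, 0, 0.3, 0], [0.03, 0, 0, 0.2, 0], [0.03, 0, 0, 0.14, 0], [0.03, 0, 0, 0, 0], [0.03, 0, 0, 0, 0]]' | python3 inch.py; echo '[[0.03, 0, 0, 0.06, 0], [0.03, 0, 0, 0, 0]]' | python3 inch.py
```

```text
t: 9.9
tool_pos: [0.5705, 0.1918, 0.0679]
orientation: [3.142, 0.001, -0.0]
force: [0.2, 0.3, -0.6]
opening: 0.0388
gripper_force: 20.0
t: 10.1
tool_pos: [0.5706, 0.1918, 0.0649]
orientation: [-3.142, -0.001, -0.0]
force: [0.6, 0.0, -0.1]
opening: 0.0396
gripper_force: 20.0
```

Release here (about 1 mm above the washer), then rise clear and head for the middle spacer.

Scaled: -0.04 m is -0.8, -0.02 m is -0.4.

```bash
echo '[[0.06, 0, 0, 0.02, 0], [0.06, 0, 0, 0, 0], [0.06, 0, 0, 0, 0], [0.06, 0, 0, 0, 0], [0.06, 0, 0, -0.4, 0], [0.06, 0, 0, -0.8, 0], [0.06, 0, 0, -0.8, 0], [0.06, 0, 0, -0.8, 0], [0.06, 0, 0, 0, 0], [0.06, 0, 0, 0, 0]]' | python3 inch.py
python3 - <<'E'
from h import *
from plant import robot, workorder, read_camera
c=read_camera("wrist");s=robot.read_state();pickle.dump((c,s),open("w4.pkl","wb"))
print(s["tool_pos"],s["opening"]);H=hsv(c)
t=read_camera("top");pickle.dump(t,open("t4.pkl","wb"))
br=(abs(H[...,0].astype(int)-20)<8)&(H[...,1]>90)
for z in(.07,.11): print(z,proj(c,[.57,.191,z]))
a=c["image"][130:300,170:350];cv2.imwrite("pics/w4.png",cv2.resize(a,None,fx=3,fy=3)[:,:,::-1])
E
```

```text
t: 11.1
tool_pos: [0.5714, 0.192, 0.2055]
orientation: [-3.141, -0.001, -0.005]
force: [-0.1, -0.1, -0.2]
opening: 0.06
gripper_force: 0.0
[0.57031357 0.19170516 0.20345182] 0.06025742933764577
0.07 (np.float64(258.3537409236171), np.float64(179.70613453241714))
0.11 (np.float64(258.45952192918594), np.float64(192.69800360400177))
```

View pics/w4.png

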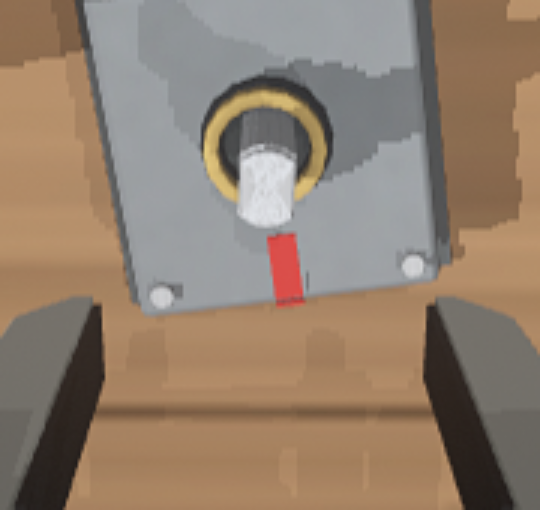

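The first ring lies flat on the washer around the shaft, centred at crop (266,147). The shaft's long section runs roughly along the image vertical. On to the middle spacer.

Scaled: 0.04 m is 0.8, 0.019 m is 0.38.

```bash
echo '[[0.06, -0.1, 0.8, 0, 0], [0.06, -0.1, 0.8, 0, 0], [0.06, -0.1, 0.8, 0, 0], [0.06, -0.1, 0.8, 0, 0], [0.06, -0.1, 0.8, 0, 0], [0.06, -0.1, 0.8, 0, 0], [0.06, -0.1, 0.8, 0, 0], [0.06, -0.1, 0.8, 0, 0], [0.06, -0.1, 0.8, 0, 0], [0.06, -0.1, 0.8, 0, 0], [0.06, -0.1, 0.8, 0, 0], [0.06, -0.1, 0.8, 0, 0], [0.06, 0, 0.38, 0.8, 0], [0.06, 0, 0, 0.8, 0], [0.06, 0, 0, 0.8, 0], [0.06, 0, 0, 0, 0], [0.06, 0, 0, 0, 0], [0.06, 0, 0, 0, 0]]' | python3 inch.py
python3 - <<'E'
from h import *
from plant import robot, workorder, read_camera
c=read_camera("wrist");s=robot.read_state()
print(s["t"],s["tool_pos"].round(4),s["orientation"].round(4));print(proj(c,[.5097,-.3073,.011]))
H=hsv(c)
br=~((abs(H[...,0].astype(int)-110)<12)&(H[...,1]>120))&(H[...,1]>60)
u,v=map(int,proj(c,[.5097,-.3073,.011]))
w=br.copy();w[:v-50]=0;w[v+50:]=0;w[:,:u-50]=0;w[:,u+50:]=0
for a,ce,bb,m in blobs(w,100):
    e=cv2.fitEllipse(cv2.findContours(m.astype(np.uint8),0,2)[0][0]);p=ray(c,*e[0],.011);print(a,bb,e,p.round(4),tool(p,s).round(4))
E
```

```text
t: 13.0
tool_pos: [0.512, -0.3079, 0.086]
orientation: [3.14, 0.002, 0.003]
force: [0.4, -0.2, 0.5]
opening: 0.0603
gripper_force: 0.0
13.05 [ 0.5125 -0.3082  0.0867] [3.1392e+00 1.9000e-03 5.1000e-03]
(np.float64(256.2760181510885), np.float64(201.8908157813469))
462 [206 154   9  97] ((208.13536071777344, 216.1998748779297), (6.831911087036133, 140.19895935058594), 175.82476806640625) [ 0.4978 -0.2696  0.011 ] [-0.0148 -0.0388  0.0755]
938 [232 178  51  50] ((256.522705078125, 202.79336547851562), (47.89493942260742, 49.4913330078125), 103.44047546386719) [ 0.509  -0.3075  0.011 ] [-0.0037 -0.0009  0.0757]
```

Scaled: 0.035 m is 0.7, 0.03 m is 0.6.

```bash
echo '[[0.06, -0.06, -0.02, 0.7, 0], [0.06, 0, 0, 0.6, 0], [0.06, 0, 0, 0.2, 0], [0.06, 0, 0, 0, 0], [0.06, 0, 0, 0, 0], [0.06, 0, 0, 0, 0]]' | python3 inch.py
```

```text
t: 13.65
tool_pos: [0.5095, -0.3075, 0.0114]
orientation: [3.139, 0.001, 0.005]
force: [-0.3, -0.4, -0.2]
opening: 0.0596
gripper_force: 0.0
```

Scaled: 0.004 m is 0.08, 0.0025 m is 0.05.

```bash
echo '[[0.06, 0, 0, 0.08, 0], [0.06, 0, 0, 0.05, 0], [0.03, 0, 0, 0, 0], [0.03, 0, 0, 0, 0], [0.03, 0, 0, 0, 0], [0.03, 0, 0, 0, 0]]' | python3 inch.py 20
```

```text
t: 14.25
tool_pos: [0.5088, -0.3065, 0.0035]
orientation: [3.141, 0.001, 0.003]
force: [1.4, 1.5, 6.3]
opening: 0.0395
gripper_force: 20.5
```

Scaled: -0.045 m is -0.9, -0.04 m is -0.8.

```bash
echo '[[0.03, 0, 0, -0.4, 0], [0.03, 0, 0, -0.9, 0], [0.03, 0, 0, -0.9, 0], [0.03, 0, 0, -0.9, 0], [0.03, 0.1, -0.8, 0, 0], [0.03, 0.1, -0.8, 0, 0], [0.03, 0.1, -0.8, 0, 0], [0.03, 0.1, -0.8, 0, 0], [0.03, 0.1, -0.8, 0, 0], [0.03, 0.1, -0.8, 0, 0], [0.03, 0.1, -0.8, 0, 0], [0.03, 0.1, -0.8, 0, 0], [0.03, 0.1, -0.8, 0, 0], [0.03, 0.1, -0.8, 0, 0], [0.03, 0.1, -0.8, 0, 0], [0.03, 0.1, -0.8, 0, 0], [0.03, 0.03, -0.36, 0, 0], [0.03, 0, 0, 0, 0], [0.03, 0, 0, 0, 0], [0.03, 0, 0, 0, 0]]' | python3 inch.py 20; echo '[[0.03, 0, 0, 0, 0]]' | python3 inch.py
```

```text
t: 16.25
tool_pos: [0.569, 0.1903, 0.1572]
orientation: [3.141, -0.0, -0.0]
force: [-0.2, -1.0, 0.1]
opening: 0.0393
gripper_force: 20.0
t: 16.35
tool_pos: [0.5691, 0.1903, 0.1574]
orientation: [3.141, -0.002, -0.0]
force: [0.1, -0.6, -0.7]
opening: 0.0392
gripper_force: 20.0
```

Scaled: 0.03 m is 0.6, -0.001 m is -0.02.

```bash
echo '[[0.03, 0.02, -0.02, 0.6, 0], [0.03, 0, 0, 0.54, 0], [0.03, 0, 0, 0, 0], [0.03, 0, 0, 0, 0]]' | python3 inch.py 20; echo '[[0.03, 0, 0, 0.3, 0], [0.03, 0, 0, 0.2, 0], [0.03, 0, 0, 0.06, 0], [0.03, 0, 0, 0, 0], [0.03, 0, 0, 0, 0]]' | python3 inch.py 20
```

```text
t: 16.75
tool_pos: [0.5696, 0.1918, 0.1001]
orientation: [3.141, -0.0, -0.002]
force: [0.3, 0.3, -0.6]
opening: 0.0394
gripper_force: 20.0
t: 17.25
tool_pos: [0.57, 0.1928, 0.0725]
orientation: [-3.142, -0.001, -0.0]
force: [-0.0, 0.7, 0.1]
opening: 0.0394
gripper_force: 20.0
```

Scaled: -0.0165 m is -0.33, 0.001 m is 0.02.

```bash
echo '[[0.06, 0, 0.02, 0.02, 0], [0.06, 0, 0, 0, 0], [0.06, 0, 0, 0, 0], [0.06, 0, 0, 0, 0], [0.06, 0, 0, -0.33, 0], [0.06, 0, 0, 0, 0], [0.06, 0, 0, 0, 0]]' | python3 inch.py 10; echo '[[0.01, 0, 0, 0, 0], [0.01, 0, 0, 0, 0], [0.01, 0, 0, 0, 0], [0.01, 0, 0, 0, 0], [0.01, 0, 0, 0, 0], [0.01, 0, 0, 0, 0], [0.01, 0, 0, 0, 0]]' | python3 inch.py 5;echo '[[0.01, 0, 0, 0, 0]]' | python3 inch.py
```

```text
t: 17.95
tool_pos: [0.571, 0.192, 0.0893]
orientation: [-3.141, -0.001, -0.004]
force: [0.6, 0.6, -0.3]
opening: 0.0598
gripper_force: 0.0
t: 18.65
tool_pos: [0.5699, 0.1912, 0.0877]
orientation: [3.141, 0.001, -0.0]
force: [0.5, -4.1, 0.1]
opening: 0.0165
gripper_force: 5.0
t: 18.75
tool_pos: [0.5699, 0.1912, 0.0877]
orientation: [3.141, 0.001, -0.0]
force: [0.3, -3.3, -0.5]
opening: 0.016
gripper_force: 5.0
```

The opening is 16.0 mm, so the fingers are square on the flats with the tool at yaw 0. I grip firmly and turn the shaft by −1.705 about tool z, so a flat faces the red mark.

Scaled: 0.001 m is 0.02, -0.142 rad is -0.071.

```bash
echo '[[0.01, 0, 0.02, 0, 0], [0.01, 0, 0, 0, 0], [0.01, 0, 0, 0, -0.071], [0.01, 0, 0, 0, -0.071], [0.01, 0, 0, 0, -0.071], [0.01, 0, 0, 0, -0.071], [0.01, 0, 0, 0, -0.071], [0.01, 0, 0, 0, -0.071], [0.01, 0, 0, 0, -0.071], [0.01, 0, 0, 0, -0.071], [0.01, 0, 0, 0, -0.071], [0.01, 0, 0, 0, -0.071], [0.01, 0, 0, 0, -0.071], [0.01, 0, 0, 0, -0.071], [0.01, 0, 0, 0, 0], [0.01, 0, 0, 0, 0], [0.01, 0, 0, 0, 0]]' | python3 inch.py 30
python3 -c "
from h import *
from plant import robot, workorder, read_camera
s=robot.read_state();R=cv2.Rodrigues(s['orientation'])[0];print(s['q'],s['tool_pos'],s['opening'],np.arctan2(R[1,0],R[0,0]),s['wrist_torque'])"
```

```text
t: 20.45
tool_pos: [0.5703, 0.1908, 0.0878]
orientation: [2.071, 2.361, 0.001]
force: [5.0, 0.9, -6.3]
opening: 0.0158
gripper_force: 29.8
[ 2.37592081e-01  2.30211276e-01  1.62117894e+00 -5.77968367e-05
  1.28939810e+00  1.07049870e-01] [0.57034502 0.19077657 0.08776366] 0.015835412106213264 1.7013545786143707 [ 0.01299471 -1.02101263  0.01084078]
```

Scaled: -0.04 m is -0.8, -0.03 m is -0.6.

```bash
echo '[[0.06, 0, 0, 0, 0], [0.06, 0, 0, 0, 0], [0.06, 0, 0, 0, 0], [0.06, 0, 0, 0, 0], [0.06, 0, 0, 0, 0], [0.06, 0, 0, -0.8, 0], [0.06, 0, 0, -0.8, 0], [0.06, -0.6, 0, -0.8, 0], [0.06, -0.6, 0, 0, 0], [0.06, 0, 0, 0, 0], [0.06, 0, 0, 0, 0], [0.06, 0, 0, 0, 0]]' | python3 inch.py 30
python3 - <<'E'
from h import *
from plant import robot, workorder, read_camera
c=read_camera("wrist");s=robot.read_state();pickle.dump((c,s),open("w5.pkl","wb"))
print(s["t"],s["tool_pos"].round(4));g=cv2.cvtColor(c["image"],7);H=hsv(c)
yaw=.134;cx,cy=.57,.191
for n,X in dict(a=[.6138,.2425,.046],b=[.6302,.1535,.046],c=[.5089,.2282,.046],d=[.5208,.1389,.046],sh=[.57,.191,.11],red=[.5205,.1843,.045]).items(): print(n,np.round(proj(c,X),1))
cv2.imwrite("pics/w5.png",c["image"][:,:,::-1])
E
```

```text
t: 21.65
tool_pos: [0.5773, 0.1318, 0.2069]
orientation: [-2.067, -2.364, 0.002]
force: [0.0, 0.4, 0.4]
opening: 0.0601
gripper_force: 0.0
21.7 [0.5773 0.132  0.2069]
a [313.8  61.8]
b [313.6 157.8]
c [199.3  62.1]
d [204.  157.7]
sh [259.7 118.2]
red [207.8 111.9]
```

View pics/w5.png

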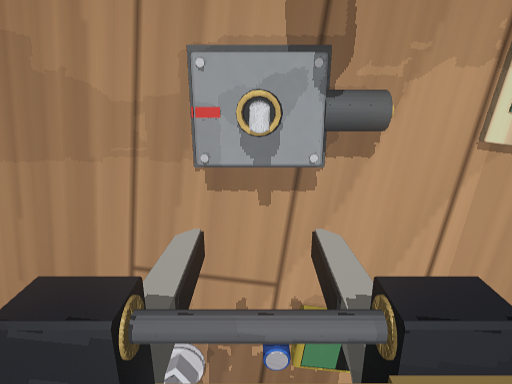

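Both rings are stacked on the shaft at (259,112). The red mark is at (207,112), the screws at (200,62), (319,62), (205,158) and (313,158), and the flats look square to the mark. Next I refine the yaw and measure the pulley from the pictures I already have.

```bash
cat > gb.py <<'E'
from h import *
c,s=pickle.load(open("w5.pkl","rb"));H=hsv(c);g=cv2.cvtColor(c["image"],7)
S=[]
for (u,v) in [(200,62),(319,62),(205,158),(313,158)]:
    w=g[v-7:v+8,u-7:u+8].astype(float);w=np.clip(w-np.median(w)-25,0,None);yy,xx=np.mgrid[-7:8,-7:8];S.append(ray(c,u+(w*xx).sum()/w.sum(),v+(w*yy).sum()/w.sum(),.046)[:2])
S=np.array(S);print(S.round(4),S.mean(0))
for a,b in((0,1),(2,3)):d=S[b]-S[a];print(np.linalg.norm(d),np.arctan2(d[1],d[0]))
for a,b in((2,0),(3,1)):d=S[b]-S[a];print(np.linalg.norm(d),np.arctan2(d[1],d[0])-np.pi/2)
red=((H[...,0]<8)|(H[...,0]>172))&(H[...,1]>150);b=max(blobs(red[:200]),key=lambda b:b[0]);P=ray(c,*b[1],.045);d=np.array([.5703,.1908])-P[:2]
print("red",P,np.hypot(*d),np.arctan2(d[1],d[0]))
E
python3 gb.py
python3 - <<'E'
from h import *
c,s=pickle.load(open("w1.pkl","rb"));H=hsv(c);g=cv2.cvtColor(c["image"],7)
h=H.astype(int);roi=np.zeros(g.shape,bool);roi[190:275,95:180]=1
st=roi&(abs(h[...,0]-18)<8)&(h[...,1]>130)&(h[...,2]>120)
for b in blobs(st,8):print("brass",b[0],b[1],b[2],ray(c,*b[1],.038).round(4))
br=roi&(h[...,1]<40)
for b in blobs(br,30):print("grey",b[0],b[1],b[2],cv2.minEnclosingCircle(cv2.findContours(b[3].astype(np.uint8),0,2)[0][0]))
wh=roi&(g>215)
for b in blobs(wh,30):
    r=cv2.minAreaRect(cv2.findContours(b[3].astype(np.uint8),0,2)[0][0]);print("white",b[0],r,ray(c,*r[0],.038).round(4));bx=np.array([ray(c,*p,.038)[:2] for p in cv2.boxPoints(r)]);print(bx.round(4))
    e=np.diff(bx,axis=0);print(np.linalg.norm(e,axis=1),np.arctan2(e[:,1],e[:,0]))
cv2.imwrite("pics/p1.png",cv2.resize(c["image"][185:280,90:185],None,fx=6,fy=6,interpolation=2)[:,:,::-1])
E
```

```text
[[0.509  0.2282]
 [0.6167 0.2427]
 [0.5208 0.1388]
 [0.6301 0.1534]] [0.56914244 0.19080016]
0.10861438400105924 0.13395937005448774
0.11018476335873242 0.13264900944956257
0.09017892933058358 0.13144135264030665
0.09033301222671421 0.1488294862746704
red [0.51995194 0.18427486 0.045     ] 0.05076912909690206 0.1288821772245168
grey 3964 [142.14833502 235.75151362] [101 199  79  76] ((145.0, 242.5), 46.34931564331055)
white 101 ((134.03659057617188, 236.8292694091797), (37.325531005859375, 17.4914608001709), 38.65980911254883) [ 0.5147 -0.1775  0.038 ]
[[ 0.5198 -0.1585]
 [ 0.5342 -0.1708]
 [ 0.5096 -0.1966]
 [ 0.4945 -0.1844]]
[0.01899269 0.03564387 0.01947755] [-0.70705321 -2.3321698   2.46045585]
white 35 ((119.74118041992188, 235.65374755859375), (4.469139099121094, 26.627050399780273), 55.7131233215332) [ 0.5159 -0.1636  0.038 ]
[[ 0.5097 -0.1508]
 [ 0.5259 -0.1743]
 [ 0.522  -0.1763]
 [ 0.5057 -0.1528]]
[0.0285186  0.00438105 0.02863402] [-0.96673263 -2.66498648  2.17721422]
```

View pics/p1.png

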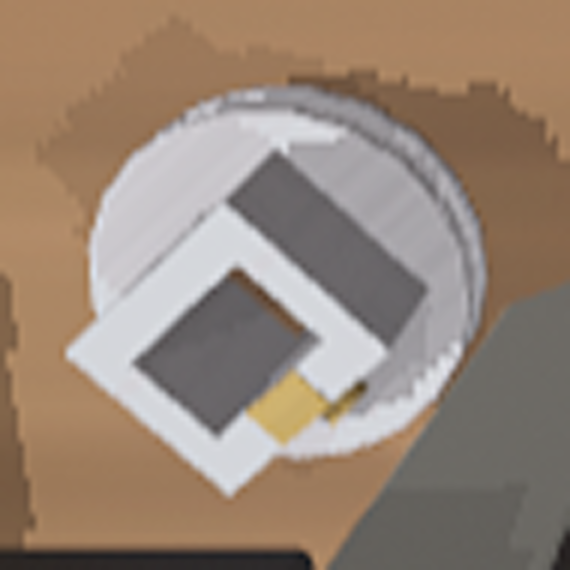

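The crop shows the hub top's corners at picture pixels (101,244), (128,219), (155,244) and (128,268). The stripe is on the lower-right edge, so the pulley's −x points to the lower right.

```bash
python3 - <<'E'
from h import *
c,_=pickle.load(open("w1.pkl","rb"))
P=np.array([ray(c,90+u/6,185+v/6,.038)[:2] for u,v in[(66,354),(228,203),(390,354),(230,496)]])
print(P.round(4),P.mean(0))
e=np.roll(P,-1,0)-P;print(np.linalg.norm(e,axis=1),np.arctan2(e[:,1],e[:,0]))
st=ray(c,90+287/6,185+410/6,.038)[:2];d=P.mean(0)-st;print("stripe",st,"x yaw",np.arctan2(d[1],d[0]))
from plant import robot, workorder, read_camera
s=robot.read_state();print(tool([P.mean(0)[0],P.mean(0)[1],.15],s),s["q"])
E
```

```text
[[ 0.5067 -0.144 ]
 [ 0.5337 -0.1737]
 [ 0.5071 -0.1973]
 [ 0.4804 -0.168 ]] [ 0.50696655 -0.17076542]
[0.04014534 0.03558604 0.03964704 0.03560995] [-0.83348961 -2.41695905  2.30877746  0.73863596]
stripe [ 0.49665387 -0.17930088] x yaw 0.6913844825472889
[-0.29059248 -0.1102675   0.0569608 ] [1.37991757e-01 1.16646340e-01 1.52489376e+00 3.31450374e-04
 1.50170867e+00 3.32977074e-03]
```

Units first: shifts go in shares of 50 mm and turns go in shares of 2 rad. So -0.0363 m is -0.726, -0.0138 m is -0.276, 0.138 rad is 0.069.

```bash
echo '[[0.06, -0.726, -0.276, 0, 0], [0.06, -0.726, -0.276, 0, 0], [0.06, -0.726, -0.276, 0, 0], [0.06, -0.726, -0.276, 0, 0], [0.06, -0.726, -0.276, 0, 0], [0.06, -0.726, -0.276, 0, 0], [0.06, -0.726, -0.276, 0, 0], [0.06, -0.726, -0.276, 0, 0], [0.06, 0, 0, 0.2, 0.069], [0.06, 0, 0, 0.2, 0.069], [0.06, 0, 0, 0.2, 0.069], [0.06, 0, 0, 0.2, 0.069], [0.06, 0, 0, 0.2, 0.069], [0.06, 0, 0, 0, 0.069], [0.06, 0, 0, 0, 0.069], [0.06, 0, 0, 0, 0], [0.06, 0, 0, 0, 0], [0.06, 0, 0, 0, 0]]' | python3 inch.py 30
python3 - <<'E'
from h import *
from plant import robot, workorder, read_camera
c=read_camera("wrist");s=robot.read_state();pickle.dump((c,s),open("w6.pkl","wb"))
R=cv2.Rodrigues(s['orientation'])[0];print(s["t"],s["tool_pos"].round(4),"yaw",np.arctan2(R[1,0],R[0,0]))
print(proj(c,[.507,-.1708,.038]),proj(c,s["tool_pos"]))
cv2.imwrite("pics/w6.png",cv2.resize(c["image"][110:270,180:340],None,fx=3.6,fy=3.6,interpolation=2)[:,:,::-1])
E
```

```text
t: 23.5
tool_pos: [0.5074, -0.1709, 0.1577]
orientation: [-2.927, -1.14, 0.0]
force: [-0.5, -0.8, 0.7]
opening: 0.06
gripper_force: 0.0
23.55 [ 0.5074 -0.171   0.1577] yaw 0.7417381408410195
(np.float64(257.59261991351735), np.float64(182.75436842151757)) (np.float64(258.5353166062469), np.float64(243.65465242333732))
```

View pics/w6.png

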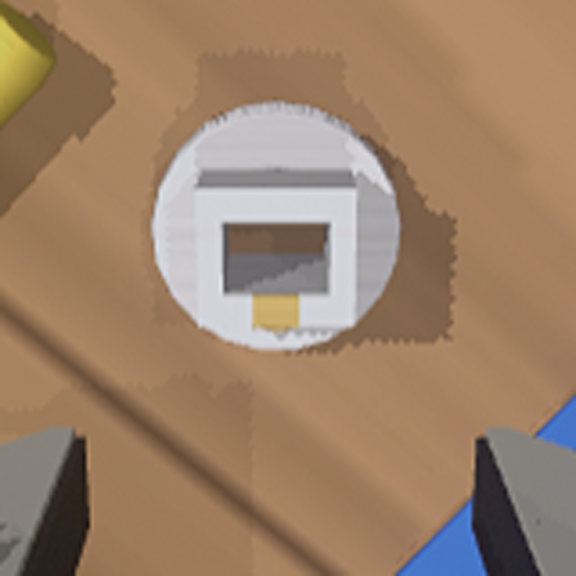

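The hub is square between the fingers, with its centre at picture pixel (256.7,181.4) and the stripe towards tool −x. I descend to 18 mm and grip.

Scaled: 0.04 m is 0.8, 0.035 m is 0.7.

```bash
echo '[[0.06, 0.02, -0.02, 0.8, 0], [0.06, 0, 0, 0.8, 0], [0.06, 0, 0, 0.7, 0], [0.06, 0, 0, 0.3, 0], [0.06, 0, 0, 0.18, 0], [0.06, 0, 0, 0, 0], [0.06, 0, 0, 0, 0]]' | python3 inch.py 30;  echo '[[0.03, 0, 0, 0, 0], [0.03, 0, 0, 0, 0], [0.03, 0, 0, 0, 0], [0.03, 0, 0, 0, 0], [0.03, 0, 0, 0, 0]]' | python3 inch.py 40
```

```text
t: 24.25
tool_pos: [0.5088, -0.1705, 0.0206]
orientation: [2.928, 1.134, 0.003]
force: [0.0, 0.6, 0.2]
opening: 0.0603
gripper_force: 0.0
t: 24.75
tool_pos: [0.508, -0.1701, 0.0197]
orientation: [2.929, 1.134, 0.001]
force: [-1.7, 0.9, 5.7]
opening: 0.0398
gripper_force: 40.0
```

Scaled: -0.04 m is -0.8, 0.0289 m is 0.578.

```bash
echo '[[0.03, 0, 0, -0.4, 0], [0.03, 0, 0, -0.8, 0], [0.03, 0, 0, -0.8, 0], [0.03, 0, 0, -0.8, 0], [0.03, 0.578, -0.45, 0, 0], [0.03, 0.578, -0.45, 0, 0], [0.03, 0.578, -0.45, 0, 0], [0.03, 0.578, -0.45, 0, 0], [0.03, 0.578, -0.45, 0, 0], [0.03, 0.578, -0.45, 0, 0], [0.03, 0.578, -0.45, 0, 0], [0.03, 0.578, -0.45, 0, 0], [0.03, 0.578, -0.45, 0, 0], [0.03, 0.578, -0.45, 0, 0]]' | python3 inch.py 40
echo '[[0.03, 0, 0, 0, 0.0605], [0.03, 0, 0, 0, 0.0605], [0.03, 0, 0, 0, 0.0605], [0.03, 0, 0, 0, 0.0605], [0.03, 0, 0, 0, 0.0605], [0.03, 0, 0, 0, 0], [0.03, 0, 0, 0, 0], [0.03, 0, 0, 0, 0]]' | python3 inch.py 40
cat > w.py <<'E'
from h import *
from plant import robot, workorder, read_camera
import sys
c=read_camera("wrist");s=robot.read_state();pickle.dump((c,s),open(sys.argv[1],"wb"))
R=cv2.Rodrigues(s['orientation'])[0];print(s["t"],s["tool_pos"].round(4),"yaw",np.arctan2(R[1,0],R[0,0]),"force",s["force"].round(1),s["opening"],"to axis",tool([.5703,.1908,.11],s).round(4),R[:,2].round(4))
# held hub top in tool coords
h=hsv(c).astype(int);g=cv2.cvtColor(c["image"],7)
st=(abs(h[...,0]-20)<8)&(h[...,1]>110)&(h[...,2]>110)
zt=s["tool_pos"][2]+.0183
for b in blobs(st,20):
    if 225<b[1][0]<290 and 225<b[1][1]<300: p=ray(c,*b[1],zt);print("brass",b[0],b[1].round(1),b[2],tool(p,s).round(4))
E
python3 w.py w7.pkl
```

```text
t: 26.15
tool_pos: [0.5693, 0.1925, 0.1584]
orientation: [2.93, 1.134, -0.001]
force: [0.1, -0.3, -1.2]
opening: 0.0391
gripper_force: 40.0
t: 26.95
tool_pos: [0.5695, 0.191, 0.1586]
orientation: [3.134, 0.214, -0.001]
force: [-0.4, -0.8, -1.1]
opening: 0.0396
gripper_force: 40.0
27.0 [0.5695 0.191  0.1587] yaw 0.1359806121011973 force [ 0.   0.2 -1.3] 0.039377070806984 to axis [0.0008 0.0003 0.0487] [-2.e-04 -1.e-04 -1.e+00]
brass 330 [257.5 284. ] [247 277  22  15] [-0.0138  0.     -0.0183]
```

The stripe is 13.8 mm behind the TCP along tool x (13.75 mm expected), so the pulley is centred in the grip. I lower it gently onto the shaft.

Scaled: 0.015 m is 0.3, 0.008 m is 0.16.

```bash
echo '[[0.03, 0.02, 0, 0.3, 0], [0.03, 0, 0, 0.16, 0], [0.03, 0, 0, 0, 0], [0.03, 0, 0, 0, 0]]' | python3 inch.py 40; for i in 1 2 3; do echo '[[0.03, 0, 0, 0.06, 0], [0.03, 0, 0, 0, 0]]' | python3 inch.py | grep -E "pos|e: \["; done
```

```text
t: 27.4
tool_pos: [0.57, 0.1911, 0.1349]
orientation: [3.134, 0.21, -0.003]
force: [-0.1, -0.2, -1.0]
opening: 0.0397
gripper_force: 40.0
tool_pos: [0.5706, 0.1912, 0.1328]
force: [0.4, -0.8, -0.2]
tool_pos: [0.5704, 0.1912, 0.1295]
force: [-0.5, -0.6, -1.8]
tool_pos: [0.5703, 0.1912, 0.1263]
force: [0.5, -0.7, -1.5]
```

Scaled: 0.004 m is 0.08.

```bash
for i in 1 2 3; do echo '[[0.03, 0, 0, 0.08, 0], [0.03, 0, 0, 0, 0]]' | python3 inch.py | grep -E "pos|e: \["; done;  echo '[[0.03, 0, 0, 0.12, 0], [0.03, 0, 0, 0.08, 0], [0.03, 0, 0, 0, 0], [0.03, 0, 0, 0, 0]]' | python3 inch.py
```

```text
tool_pos: [0.5702, 0.1911, 0.1221]
force: [-0.3, -0.7, -1.3]
tool_pos: [0.5702, 0.1911, 0.1181]
force: [0.9, 0.6, -0.9]
tool_pos: [0.5702, 0.1911, 0.1141]
force: [1.0, 0.6, -1.6]
t: 29.0
tool_pos: [0.5704, 0.1912, 0.1046]
orientation: [3.134, 0.21, -0.001]
force: [-0.4, 0.1, -0.8]
opening: 0.0397
gripper_force: 40.0
```

Scaled: 0.005 m is 0.1.

```bash
echo '[[0.03, 0, 0, 0.1, 0], [0.03, 0, 0, 0, 0]]' | python3 inch.py 55| grep -E "pos|e: \[";for i in 1 2 3 4; do echo '[[0.03, 0, 0, 0.05, 0], [0.03, 0, 0, 0, 0]]' | python3 inch.py | grep -E "pos|e: \["; done
```

```text
tool_pos: [0.5702, 0.1911, 0.0991]
force: [-0.4, -0.4, -1.6]
tool_pos: [0.5708, 0.1912, 0.0976]
force: [-1.0, -0.2, 3.3]
tool_pos: [0.5709, 0.1913, 0.0952]
force: [-0.2, -0.4, 4.8]
tool_pos: [0.5708, 0.1913, 0.0925]
force: [-1.5, 0.1, 5.7]
tool_pos: [0.5709, 0.1913, 0.0901]
force: [-2.6, -0.6, 7.0]
```

Spring contact came at a TCP height of about 97.5 mm, as expected. I push on in 1 mm steps until it stops.

Scaled: 0.001 m is 0.02.

```bash
for i in 1 2 3; do echo '[[0.03, 0, 0, 0.02, 0], [0.03, 0, 0, 0, 0], [0.03, 0, 0, 0, 0]]' | python3 inch.py | grep -E "pos|e: \[|opening"; done
```

```text
tool_pos: [0.5709, 0.1913, 0.0897]
force: [-3.0, 0.3, 8.6]
opening: 0.0395
tool_pos: [0.5711, 0.1913, 0.0896]
force: [-6.2, -1.6, 14.8]
opening: 0.0396
tool_pos: [0.5712, 0.1913, 0.0896]
force: [-8.3, -2.2, 21.0]
opening: 0.0396
```

It is on the stop: 89.6 mm (89.7 expected), with the force rising while the height stays put. One numeric check for slip or twist in the grip, and of the bystanders, before handing in.

```bash
python3 w.py w8.pkl; python3 - <<'E'
from h import *
from plant import robot, workorder, read_camera
t0=pickle.load(open("c0.pkl","rb"))["top"]["image"].astype(int);t=read_camera("top")["image"].astype(int)
d=(np.abs(t-t0).sum(2)>120)
for b in blobs(d,12):print(b[0],b[1].round(),b[2])
s=robot.read_state();print(s["force"],s["gripper_force"],s["opening"],s["t"])
E
```

```text
30.95 [0.5713 0.1914 0.0896] yaw 0.13390254878106758 force [-9.7 -2.2 20.1] 0.039405238403765905 to axis [-0.001   0.0004 -0.0204] [ 1.7e-03  3.0e-04 -1.0e+00]
brass 287 [257.5 284. ] [247 277  22  14] [-0.0137  0.     -0.0183]
952 [187. 174.] [165 158  47  34]
78 [323. 169.] [319 159   7  21]
7890 [215. 313.] [156 173 146 211]
21 [223. 177.] [219 175   7   5]
16 [275. 177.] [272 175   7   5]
72 [290. 178.] [284 174  11   9]
28 [215. 184.] [213 179   4  12]
12 [334. 186.] [330 185   8   4]
76 [201. 193.] [197 186   9  14]
80 [347. 195.] [341 189  13  13]
72 [211. 196.] [207 191   9  13]
20 [369. 194.] [365 191   9   8]
187 [183. 201.] [170 192  26  27]
55 [201. 204.] [195 201  12   7]
253 [308. 216.] [300 206  19  20]
69 [350. 215.] [344 209  12  12]
669 [207. 239.] [179 214  50  41]
1299 [475. 319.] [424 301  88  37]
922 [467. 349.] [433 322  79  62]
77 [492. 340.] [484 336  15  10]
63 [423. 345.] [415 342  16   6]
1437 [272. 366.] [248 347  55  37]
13 [298. 353.] [297 351   5   4]
2103 [397. 374.] [322 358 130  26]
63 [509. 371.] [506 364   6  14]
391 [489. 376.] [471 367  34  17]
29 [300. 382.] [295 380  10   4]
25 [507. 382.] [501 381  11   3]
[-8.19931862 -2.07548725 20.05817224] 55.00716984272003 0.039420406244011476 31.0
```

```bash
python3 - <<'E'
from h import *
from plant import robot, workorder, read_camera
t0=pickle.load(open("c0.pkl","rb"))["top"];t=read_camera("top")
for c in(t0,t):
    h=hsv(c).astype(int)
    m=(abs(h[...,0]-112)<14)&(h[...,1]>90)&(h[...,2]>60);m[:165]=0;m[195:]=0;m[:,:275]=0;m[:,305:]=0
    print("cap",[(b[0],b[1].round(1),b[2]) for b in blobs(m,10)])
    k=(h[...,1]<50)&(h[...,2]>110);k[:140]=0;k[190:]=0;k[:,:312]=0;k[:,350:]=0
    print("sink",[(b[0],b[1].round(1),b[2]) for b in blobs(k,60)])
    y=(abs(h[...,0]-27)<6)&(h[...,1]>180);y[:120]=0;y[250:]=0;y[:,:265]=0;y[:,305:]=0
    print("yel",[(b[0],b[1].round(1)) for b in blobs(y,40)])
    print(c["image"][160:180:4,316:326:2].sum(2),c["image"][172:184:3,284:298:3].sum(2))
E
```

```text
cap [(np.int32(19), array([288.5, 181.9]), array([285, 179,   9,   6], dtype=int32))]
sink [(np.int32(335), array([329.7, 164. ]), array([321, 152,  21,  27], dtype=int32))]
yel [(np.int32(412), array([283.4, 149.6])), (np.int32(191), array([284.2, 229.9]))]
[[192 229 289 395 365]
 [222 252 274 359 390]
 [220 245 264 327 401]
 [212 262 267 293 402]
 [224 280 291 291 365]] [[245 254 291 256 240]
 [242 444 585 502 227]
 [278 546 604 591 274]
 [228 390 547 469 181]]
cap [(np.int32(15), array([289.3, 182.3]), array([286, 180,   8,   5], dtype=int32))]
sink []
yel [(np.int32(414), array([283.4, 149.5])), (np.int32(194), array([284.2, 229.8]))]
[[191 193 195 239 252]
 [136 143 165 196 264]
 [133 152 157 178 236]
 [139 165 151 169 219]
 [132 176 186 163 211]] [[166 174 202 183 188]
 [155 312 404 354 211]
 [161 382 445 420 223]
 [133 263 388 317 176]]
```

Those differences are only the arm's shadow: darker, but the same shapes in the same places. I hand in while still holding the pulley down.

```bash
python3 -c "
from plant import robot, workorder, read_camera
print(workorder.close_job())"
```

```text
the job is handed in; nothing more can be done
None
```

I handed the job in at about 31 s: two spacers are on the washer, a flat faces the red mark, and the pulley is held on the spring's stop at about 20 N with its set screw towards the mark; the third spacer is still on the mat and I saw nothing else moved.

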